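# Edge a specimen plate out of its tray and load it on the viewing stage

### The arm

A 6-joint arm with a two-finger parallel gripper is mounted at the origin on the work surface. World frame = base frame: x ahead of the robot, y to its left, z up, the work surface at z = 0. Lengths are in m, angles in rad, forces in N, time in s.
With the tool pointing down it reaches from about 0.35 to 0.725 m from the base axis. Payload 6 kg.
Tool frame: the origin (TCP) lies where the fingers leave the gripper's body, on its centre line; the fingertips stand 73 mm ahead of it and the grasp point (between the pads) lies env.tcp_to_grasp ahead of it (env.tcp_to_grasp is the distance from the TCP to the grasp point, in m); z points along the fingers, y is the direction in which the jaws open and shut (so a half turn about z gives the same grasp; the last joint's range is limited). The gripper opens to 85 mm and grips with 20 to 120 N. Pads are 22 mm wide; open, the fingers measure 114 mm over their backs; the gripper's body (76 mm by 85 mm) begins 54 mm behind the grasp point. The pads swing forward as they close: fully open they stand 13 mm farther back than shut.
Start: joints at [-0.963, 0.04, 0.085, 0, -1.615, -0.334], TCP at [0.162, -0.578, 0.304] pointing down, gripper open.
Joint ranges: [-2.56, 2.56], [-1.29, 2.01], [-1.08, 1.49], [-3.29, 1.98], [-2.81, -0.18], [-2.99, 2.99]. Speed limits (rad/s): [2.57, 2.57, 3.01, 3.14, 3.14, 3.14].

### API

Orientations are given as a unit quaternion [w, x, y, z].
In Python, from bench import env gives the robot as it stands.
- The arm moves only by the tool send_rows, never from a script. Its argument "rows" is one flat list of numbers, 7 for each row, row after row: the turn, a rotation vector about the tool's x, y, z in degrees, then the shift along the tool's x, y, z in mm, then the opening, from 0 (shut) to 1 (fully open). A call has 1 to 8 rows; each row is the pose to reach, as a shift and turn from the pose commanded when the call began, along the tool's axes at that moment; what a row does not reach only later rows make up. A row lasts 1/12 s, in which the tool goes at most 41.7 mm and 7.16 degrees, less where a joint would pass 70% of its speed; a pose out of reach is approached as far as the arm can. A call with a gripper value outside its range is refused whole. The fingers move at their own pace and stop on an object; "grip_force" is the grip in N (left out, the last holds). Time passes only in rows, so rows that repeat a pose let the fingers close. It gives the time, the measured TCP pose, the force and the opening at its end, in the units of the state.
- env.sense(): the state, without advancing time (a new reading comes with each control period).
- env.get_image(name): name is "side" or "top" or "wrist"; returns a dict with "img" (420x560x3 uint8, red, green, blue), "fx", "fy", "cx", "cy" (pixels), "pose" (4x4, takes a point from camera to world coordinates). Camera axes: x right, y down, z forward; pixel columns grow to the right and rows downward; lengths in m; the calibration is good to about 2 mm. A picture is of the moment at which its call begins. There is no depth.
- env.close_job(): hands the job in, once; it reports no verdict.
The state is a dict: "t": time; "joint_pos": joint angles; "qd": joint speeds; "effort": joint torques, N m; "tcp_pos": TCP position; "ee_rot": TCP orientation; "ft_force": force on the tool from outside, world axes, zero at the start; "ft_torque": the same for the moment, N m; "gripper_width": finger opening in m.
Only numpy, scipy, OpenCV 4.12 (cv2) and the standard library are available. Lean on these libraries where they do the work, as an engineer would, in place of code of your own. Each camera call takes 0.05 s, during which the arm holds its last target. There are 200 camera calls.

### The job

Take the green specimen plate, which lies sunk in a channel of the white storage tray: press lightly on its top with closed fingertips and edge it forward out over the tray's front edge until it overhangs enough to pinch by its two long sides, then lift it out, lay it flat on the viewing stage between the two black guides and slide it fully home against the end stop. The plate is brittle: never press or push it against the tray or the stage with more than about 30 N (3 kg), and do not drop it. Leave the yellow plate and the other things where they are.

Things in the scene. Friction and masses are not known exactly. Their poses are not given: they have to be found in the camera images.
- plate_mid (a point): centre (half-way up) of the green specimen plate: rigid acrylic, 130 mm long (x) x 50 mm wide (y) x 8 mm thick, about 60 g, with white label, white window, black dot. It starts flat in one of the tray's channels, level with the ribs, 3 to 8 mm inside the front edge, 2 to 7 mm from the back wall: no side or end can be grasped. It tips off the tray once more than half hangs out.
- tray_edge (a point): middle of the storage tray's front edge, at channel-floor height, 46 to 60 mm above the table (varies). x points into the tray along the channels, y across, z up. White block, 150 mm long (x) x 140 mm wide. Two channels, 53 mm wide, 8 mm deep, centre lines at y = +33.5 and -33.5 mm, are open at this edge and walled at x = 140 mm. In front (x below 0) is free space down to the table.
- tray_rib (a point): middle of the top of the rib between the tray's two channels, 8 mm above the channel floors, 75 mm behind the front edge; 14 mm wide (outer ribs 10 mm). The channels are rigid and smooth: the plates slide easily (friction about 0.35) and fingertips grip them better than the channel does.
- yellow_mid (a point): centre (half-way up) of the yellow specimen plate, same size as the green one, in the tray's other channel; to be left alone
- stage_home (a point): where the middle of the plate's underside lies when home on the viewing stage, at the height of the stage's top, 41 to 55 mm above the table (varies). x is the way the plate slides home, y across, z up. White rigid, smooth light box, flat top from x = -25 to +79 mm, 90 mm wide. Home, the plate's near end overhangs the front by 40 mm, with free space round it down to the table for the fingers.
- stage_stop (a point): middle of the face of the stage's black end stop, at the height of the stage's top, 65 mm beyond stage_home along x; the stop is 10 mm high. Two black guides 8 mm high run from 55 mm before it up to it, their inner faces 57 mm apart (28.5 mm either side of the middle).
- vial1: small clear vial with white cap, 27 mm across, 55 mm tall; origin at its underside; a bystander, standing on the table, to be left alone
- vial2: second such vial; origin at its underside; a bystander, standing on the table, to be left alone
- eyepiece: black tube, 38 mm across, 38 mm tall; origin at its underside; a bystander, standing on the table, to be left alone
- shield: black rubber ring, 52 mm across, 14 mm tall; origin at its underside; a bystander, standing on the table, to be left alone
- cap: black square block, 34 x 34 x 16 mm; origin at its underside; a bystander, standing on the table, to be left alone
- tweezers: white plastic tweezers lying flat, about 115 mm long, 8 mm tall; origin at its underside; a bystander, standing on the table, to be left alone
- dish: glass dish, 90 mm across, 14 mm tall; origin at its underside; a bystander, standing on the table, to be left alone
Mind the look-alikes: they are no part of the job. There is more than one size of the part that bears plate_mid; the job needs the larger.

How it is judged:
On the way:
1. the green plate, still level in its channel, has been edged out to overhang the tray's front edge by at least 15 mm (x of plate_mid in the frame of tray_edge between -0.005 and 0.05 m and angle between plate_mid's own z axis and vertical below 0.06 rad and z of plate_mid in the frame of tray_edge below 0.007 m and contact force between plate and tray above 0.05 N), for 0.2 s.
At the end, for the whole second after the job is handed in: the green plate lies flat and at rest on the viewing stage between the guides, lengthwise along them, its end within 4 mm of the end stop and within 6 mm of the middle sideways (x of plate_mid in the frame of stage_home between -0.004 and 0.004 m and y of plate_mid in the frame of stage_home between -0.006 and 0.006 m and z of plate_mid in the frame of stage_home between 0.001 and 0.0065 m and angle between plate_mid's own z axis and vertical below 0.06 rad and angle between the x axis of plate_mid and the x axis of stage_home, either way round below 0.1 rad and linear speed of plate below 0.01 m/s and contact force between plate and stage above 0.1 N); the robot touches nothing.
It fails at once if the green plate is pressed against the tray with more than 30 N (contact force between plate and tray above 30 N).
It fails at once if the green plate is pressed or pushed against the stage with more than 30 N (contact force between plate and stage above 30 N).
It fails at once if the green plate is dropped on the table (height (world z) of plate_mid below 0.03 m).
It fails at once if the yellow plate is moved by more than 12 mm (distance of yellow_mid from where it was at the start of the episode above 0.012 m).
It fails at once if another bystander is moved by more than 30 mm (distance of any of vial1, vial2, eyepiece, shield, cap, tweezers, dish from where it was at the start of the episode above 0.03 m).
It also fails if it takes over 61 s, if anything falls off the work surface, if the arm or the gripper's body presses on something with over 40 N, if the wrist force passes 120 N, or if a joint passes its speed limit or range.

## Working session

There is one attempt and no reset: what is moved stays moved. The work goes in short steps, Python scripts to look and compute and a tool call to move; the robot and the scene stay as the last step left them, time stands still between calls to the robot, and variables do not carry over. Pictures are saved under pics/ and viewed, on a budget of 14 in all, crops included, one or two more only if the job needs it, and the job is handed in when it is done.

Besides the shell and the picture viewer there is one more tool, called as a command line: name --argument value ..., lists and objects as JSON in quotes. send_rows: Moves the arm, as the interface text tells. Its arguments: {"type":"object","properties":{"rows":{"type":"array","items":{"type":"number"}},"grip_force":{"type":"number"}},"required":["rows"]}

```bash
ls; mkdir -p pics; python3 - <<'E'
from bench import env
import cv2,numpy as np
print(env.tcp_to_grasp, env.sense())
for n in("top","side"):
    d=env.get_image(n); cv2.imwrite(f"pics/{n}0.png",d["img"][:,:,::-1]); print(n,d["fx"],d["fy"],d["cx"],d["cy"],np.round(d["pose"],4).tolist())
E
```

```text
pics
0.0539 {'t': 0.0, 'joint_pos': array([-9.63293047e-01,  4.08244195e-02,  8.38064820e-02, -4.39978610e-04,
       -1.61545449e+00, -3.33666882e-01]), 'qd': array([ 2.57958092e-04, -1.13778239e-03,  2.04763897e-04,  8.74772764e-04,
       -1.55579114e-03, -2.53927788e-05]), 'effort': array([-1.77710552e-05, -3.68200707e+01,  3.47402322e+01,  6.93233460e+00,
       -5.57021951e-03, -4.39017799e-05]), 'tcp_pos': array([ 0.16227283, -0.57744679,  0.30287385]), 'ee_rot': array([-1.84089196e-04, -1.36500304e-01,  9.90639650e-01,  8.46605123e-04]), 'ft_force': array([-0.04774719,  0.67077784, -1.02278152]), 'ft_torque': array([ 0.05777956, -0.03672793,  0.01947945]), 'gripper_width': 0.08528613652034721}
top 544.2944769099058 544.2944769099058 280.8922474261735 210.56294177376586 [[-0.0119, -0.9897, 0.1426, 0.3404], [-0.9999, 0.0131, 0.0071, -0.0048], [-0.0089, -0.1425, -0.9898, 1.4264], [0.0, 0.0, 0.0, 1.0]]
side 488.18723618208213 488.18723618208213 276.63838492376664 215.81099251586372 [[-0.9928, -0.0714, 0.0957, 0.407], [-0.1192, 0.6435, -0.7561, 0.9048], [-0.0076, -0.7621, -0.6474, 0.8756], [0.0, 0.0, 0.0, 1.0]]
```

View pics/top0.png

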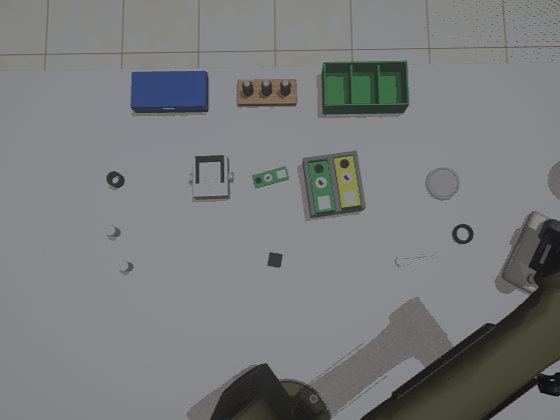

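View pics/side0.png

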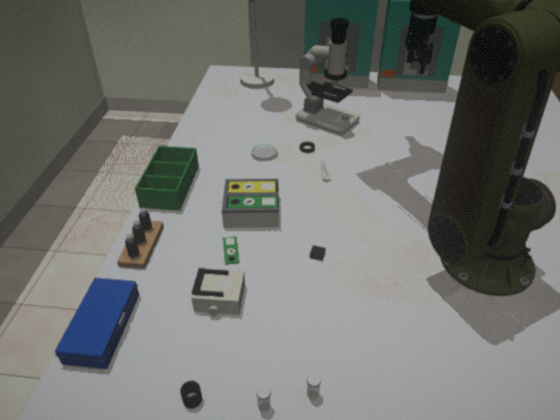

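The top view has two green plates. The larger one is at (320,186), in the tray beside the yellow plate at (347,181). The smaller one, at (270,178), lies on the table and is the decoy. The stage is at (211,178), with its U of black guides and stop facing up in the picture. I'll enlarge this area to confirm.

```bash
python3 - <<'E'
import cv2,numpy as np
a=cv2.imread("pics/top0.png")[140:230,180:380]; a=cv2.resize(a,None,fx=4,fy=4,interpolation=cv2.INTER_CUBIC)
b=cv2.imread("pics/side0.png")[170:320,180:290]; b=cv2.resize(b,None,fx=5,fy=4,interpolation=cv2.INTER_CUBIC)
cv2.imwrite("pics/tc.png",cv2.convertScaleAbs(a,alpha=1.3)); cv2.imwrite("pics/sc.png",cv2.convertScaleAbs(b,alpha=1.2))
E
```

```text
(no output)
```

View pics/tc.png

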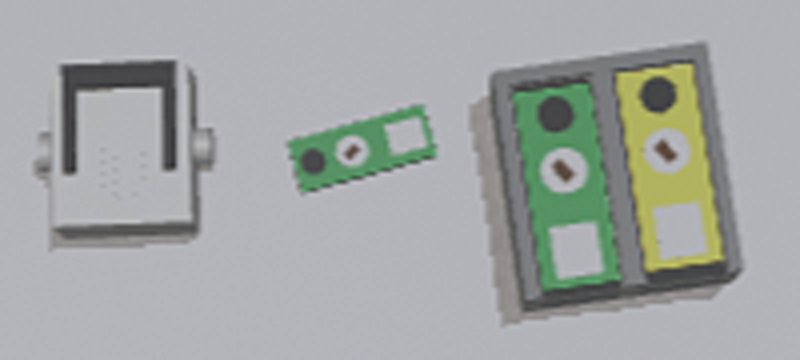

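View pics/sc.png

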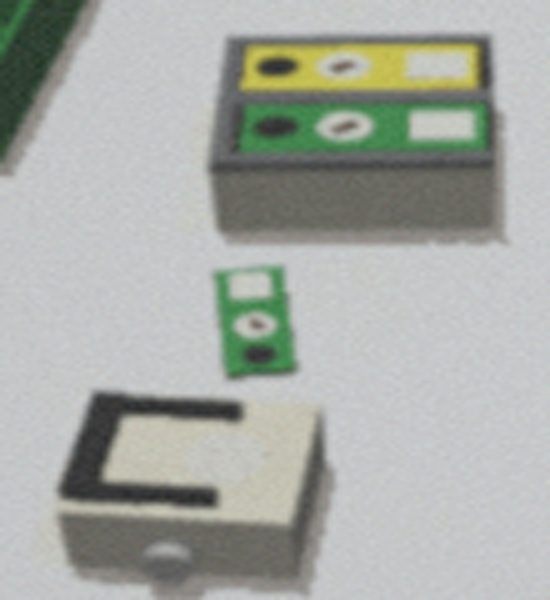

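```bash
cat > h.py <<'E'
import numpy as np,cv2
from scipy.optimize import least_squares
def proj(d,P):
    T=np.linalg.inv(d["pose"]);c=np.atleast_2d(P)@T[:3,:3].T+T[:3,3]
    return np.c_[d["fx"]*c[:,0]/c[:,2]+d["cx"],d["fy"]*c[:,1]/c[:,2]+d["cy"]]
def place(p,L):  # p=x,y,z,yaw
    c,s=np.cos(p[3]),np.sin(p[3]);L=np.atleast_2d(L)
    return np.c_[p[0]+c*L[:,0]-s*L[:,1],p[1]+s*L[:,0]+c*L[:,1],p[2]+L[:,2]]
def fit(obs,p0): # obs: list of (cam, local pts, pixels)
    f=lambda p:np.concatenate([(proj(d,place(p,L))-px).ravel() for d,L,px in obs])
    r=least_squares(f,p0,loss="soft_l1"); return r.x,f(r.x).reshape(-1,2)
E
python3 - <<'E'
from h import *; from bench import env
t=env.get_image("top");s=env.get_image("side")
np.set_printoptions(precision=4,suppress=True)
T=lambda a:np.array(a)/4+[180,140]-.375; S=lambda a:np.array(a)/[5,4]+[180,170]-.4
# tray: top rim corners (front frame at floor height)
p,r=fit([(t,[[150,70,8],[150,-70,8]]/np.array(1e3),T([[492,75],[706,44]])),
 (s,np.array([[150,-70,8],[0,-70,8],[0,70,8],[150,70,8]])/1e3,S([[228,38],[492,38],[493,158],[210,167]]))],[.45,-.1,.05,.1])
print("tray",p,r)
L=np.array([[65,25,4],[65,-25,4],[-65,-25,4],[-65,25,4]])/1e3
p,r=fit([(t,L,T([[514,92],[588,83],[620,280],[542,290]])),(s,L,S([[237,153],[240,105],[490,100],[490,150]]))],[.45,-.07,.05,.1])
print("green",p,r)
L=np.array([[79,45,0],[79,-45,0],[-25,-45,0],[-25,45,0]])/1e3
p,r=fit([(t,L,T([[57,65],[190,60],[198,222],[55,230]])),(s,L,S([[58,512],[95,393],[325,405],[295,525]]))],[.45,.17,.05,0])
print("stage",p,r)
E
```

```text
tray [ 0.5338 -0.1416  0.0512  0.1332] [[-0.0881 -0.3608]
 [ 0.1642 -0.3935]
 [-0.0081  0.2965]
 [ 0.0794 -0.4555]
 [ 0.7305  1.043 ]
 [ 0.027  -0.3718]]
green [ 0.5987 -0.098   0.0579  0.1296] [[-0.5591  0.1162]
 [ 0.2253 -0.3607]
 [ 0.0875  0.026 ]
 [ 0.0473  0.3099]
 [ 0.4706 -0.3478]
 [ 1.1    -0.0574]
 [-0.9088  0.6048]
 [-0.7141 -0.2064]]
stage [0.6056 0.1847 0.0458 0.0324] [[-0.8584  1.1407]
 [ 0.4176  0.824 ]
 [-0.3608 -0.3361]
 [ 0.4975 -0.7592]
 [-0.      0.1177]
 [ 1.0685  0.0973]
 [-0.7974 -0.2958]
 [-0.4941 -0.1511]]
```

The enlarged crop settles it. The green plate in the tray's left channel has the full 130x50 size, and the fit puts its front end about 5 mm inside the front edge, as described. The small one on the table is the look-alike. Next I move over the tray.

```bash
cat >> h.py <<'E'
from scipy.spatial.transform import Rotation as R
def pose(s): q=s["ee_rot"];return R.from_quat([q[1],q[2],q[3],q[0]]),s["tcp_pos"]
def goal(yaw): # tool down, -x tool along yaw
    c,s=np.cos(yaw),np.sin(yaw);return R.from_matrix([[-c,-s,0],[-s,c,0],[0,0,-1]])
def delta(s,xyz,yaw):
    r,p=pose(s);return np.round((r.inv()*goal(yaw)).as_rotvec(degrees=True),2),np.round(r.inv().apply(np.array(xyz)-p)*1e3,1)
E
python3 - <<'E'
from h import *; from bench import env
print(delta(env.sense(),[.57,-.10,.30],.131))
E
```

```text
(array([ 0.06, -0.01,  8.19]), array([-521.7,  349.4,    3.6]))
```

send_rows --rows '[0,0,4,-261,175,0,0.5,0,0,4,-261,175,0,0,0,0,4,-261,175,0,0,0,0,4,-261,175,0,0,0,0,4,-261,175,0,0,0,0,4,-261,175,0,0,0,0,4,-261,175,0,0,0,0,4,-261,175,0,0]' --grip_force 40

```text
t: 0.87
tcp_pos: [0.368, -0.3357, 0.3038]
ee_rot: [0.0, -0.103, 0.995, 0.0]
ft_force: [0.1, -0.6, 0.7]
gripper_width: 0.0002
```

```bash
python3 - <<'E'
from h import *; from bench import env
print(delta(env.sense(),[.57,-.10,.30],.131))
E
```

```text
(array([0.03, 0.05, 4.32]), array([-246. ,  189.3,    4.2]))
```

send_rows --rows '[0,0,4.3,-246,189,4,0,0,0,4.3,-246,189,4,0,0,0,4.3,-246,189,4,0,0,0,4.3,-246,189,4,0,0,0,4.3,-246,189,4,0,0,0,4.3,-246,189,4,0,0,0,4.3,-246,189,4,0,0,0,4.3,-246,189,4,0]'

```text
t: 1.53
tcp_pos: [0.5708, -0.1001, 0.2985]
ee_rot: [-0.001, -0.066, 0.998, 0.0]
ft_force: [-1.1, -1.4, -0.7]
gripper_width: 0.0002
```

```bash
python3 - <<'E'
from h import *; from bench import env
np.set_printoptions(precision=4,suppress=True)
s=env.sense();print(delta(s,[.57,-.10,.30],.131),s["ft_force"])
d=env.get_image("wrist");cv2.imwrite("pics/w1.png",d["img"][:,:,::-1]);print(d["fx"],d["cx"],d["cy"],d["pose"])
for p in ([.5338,-.1416,.0512,.1332],):
    print(proj(d,place(p,np.array([[150,70,8],[150,-70,8],[0,-70,8],[0,70,8]])/1e3)))
print(proj(d,place([.5987,-.098,.0579,.1296],np.array([[65,25,4],[65,-25,4],[-65,-25,4],[-65,25,4]])/1e3)))
E
```

```text
(array([ 0.05, -0.08,  0.04]), array([ 0.7,  0.2, -1.5])) [-1.0895 -1.4143 -0.7447]
366.4663292906128 274.8428735477745 206.53955782386376 [[-0.1311  0.958   0.2552  0.506 ]
 [ 0.9914  0.1265  0.0343 -0.1078]
 [ 0.0006  0.2575 -0.9663  0.3677]
 [ 0.      0.      0.      1.    ]]
[[310.075  300.3712]
 [160.3538 300.6445]
 [145.499  137.9002]
 [314.2399 137.5989]]
[[299.1263 287.361 ]
 [244.6306 287.2819]
 [241.5861 144.1499]
 [302.107  144.2618]]
```

View pics/w1.png

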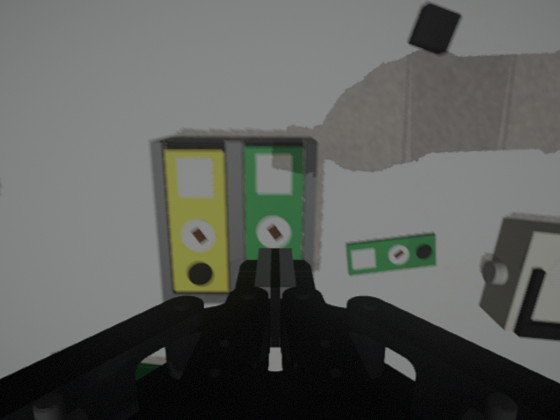

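The wrist view shows the plates and the tray front within about 2 px (under 2 mm) of the prediction. The green plate's front edge is at row 146, columns 244-303. Fingertips are shut at (275,250), in line with the green plate. Next I descend to just above the plate.

send_rows --rows '[0,0,0,-49,0,80,0,0,0,0,-49,0,80,0,0,0,0,-49,0,120,0,0,0,0,-49,0,135,0,0,0,0,-49,0,145,0,0,0,0,-49,0,150,0,0,0,0,-49,0,152,0,0,0,0,-49,0,152,0]'

```text
t: 2.25
tcp_pos: [0.618, -0.0976, 0.1499]
ee_rot: [0.001, -0.064, 0.998, -0.0]
ft_force: [0.7, 0.5, -0.2]
gripper_width: 0.0002
```

send_rows --rows '[0,0,0,0,0,2,0,0,0,0,0,0,3,0,0,0,0,0,0,4,0,0,0,0,0,0,5,0,0,0,0,0,0,6,0,0,0,0,0,0,6,0]'

```text
t: 2.75
tcp_pos: [0.6173, -0.0973, 0.1417]
ee_rot: [-0.0, -0.064, 0.998, 0.0]
ft_force: [-0.0, 0.3, -0.4]
gripper_width: -0.0001
```

send_rows --rows '[0,0,0,0,2,2,0,0,0,0,0,3,3,0,0,0,0,0,3,4,0,0,0,0,0,3,5,0,0,0,0,0,3,6,0,0,0,0,0,3,6,0]'

```text
t: 3.25
tcp_pos: [0.6169, -0.0944, 0.1355]
ee_rot: [-0.0, -0.064, 0.998, 0.0]
ft_force: [-0.2, -0.5, -0.4]
gripper_width: -0.0001
```

send_rows --rows '[0,0,0,0,0,0.5,0,0,0,0,0,0,1,0,0,0,0,0,0,1.5,0,0,0,0,0,0,1.5,0]'

```text
t: 3.58
tcp_pos: [0.617, -0.0944, 0.1342]
ee_rot: [-0.0, -0.064, 0.998, 0.0]
ft_force: [0.9, -0.2, -0.3]
gripper_width: 0.0002
```

send_rows --rows '[0,0,0,0,0,0.5,0,0,0,0,0,0,1,0,0,0,0,0,0,1,0]'

```text
t: 3.83
tcp_pos: [0.6171, -0.0944, 0.1336]
ee_rot: [0.0, -0.064, 0.998, -0.0]
ft_force: [-0.2, -0.2, 0.8]
gripper_width: 0.0002
```

send_rows --rows '[0,0,0,0,0,0.5,0,0,0,0,0,0,1,0,0,0,0,0,0,1,0]'

```text
t: 4.08
tcp_pos: [0.6174, -0.0945, 0.1336]
ee_rot: [0.001, -0.065, 0.998, -0.0]
ft_force: [-0.9, 0.3, 5.3]
gripper_width: -0.0003
```

send_rows --rows '[0,0,0,0,0,0.5,0,0,0,0,0,0,0.5,0,0,0,0,0,0,0.5,0]'

```text
t: 4.33
tcp_pos: [0.6175, -0.0946, 0.1336]
ee_rot: [0.001, -0.065, 0.998, -0.0]
ft_force: [-2.4, 0.2, 6.8]
gripper_width: -0.0001
```

Contact at TCP z 0.1336, so the plate top is at 0.0606, which agrees with the fit. The press is 6.8 N, so I start dragging.

send_rows --rows '[0,0,0,1,0,0.3,0,0,0,0,2.5,0,0.5,0,0,0,0,4,0,0.5,0,0,0,0,5.5,0,0.5,0,0,0,0,7,0,0.5,0,0,0,0,8.5,0,0.5,0,0,0,0,10,0,0.5,0]'

```text
t: 4.92
tcp_pos: [0.6085, -0.0957, 0.1336]
ee_rot: [0.002, -0.065, 0.998, -0.0]
ft_force: [1.6, 1.2, 5.9]
gripper_width: -0.0002
```

```bash
cat > gl.py <<'E'
from h import *; from bench import env
import sys
def green(cam,box):
    d=env.get_image(cam);h=cv2.cvtColor(d["img"],cv2.COLOR_RGB2HSV)
    m=cv2.inRange(h,(45,80,40),(85,255,255));x0,y0,x1,y1=box
    k=np.zeros_like(m);k[y0:y1,x0:x1]=m[y0:y1,x0:x1]
    ys,xs=np.nonzero(k);return d,xs,ys
if __name__=="__main__":
    d,xs,ys=green("side",(215,170,300,232));print("side green x %d..%d y %d..%d"%(xs.min(),xs.max(),ys.min(),ys.max()))
    print(env.sense()["ft_force"].round(1),env.sense()["t"])
E
python3 gl.py
```

```text
side green x 231..279 y 196..207
[1.4 0.2 5.7] 4.9667
```

send_rows --rows '[0,0,0,2,0,0.2,0,0,0,0,4,0,0.5,0,0,0,0,6,0,0.5,0,0,0,0,8,0,0.5,0,0,0,0,10,0,0.5,0,0,0,0,12,0,0.5,0,0,0,0,14,0,0.5,0,0,0,0,15,0,0.5,0]'

```text
t: 5.63
tcp_pos: [0.5939, -0.0977, 0.1336]
ee_rot: [0.003, -0.065, 0.998, -0.0]
ft_force: [2.9, 0.4, 7.3]
gripper_width: 0.0
```

```bash
python3 gl.py; python3 - <<'E'
import cv2,numpy as np
m=cv2.inRange(cv2.cvtColor(cv2.imread("pics/side0.png"),cv2.COLOR_BGR2HSV),(45,80,40),(85,255,255))[170:232,215:300]
ys,xs=np.nonzero(m);print(xs.min()+215,xs.max()+215)
E
```

```text
side green x 236..284 y 195..207
[2.  0.2 7.1] 5.6833
228 277
```

send_rows --rows '[0,0,0,2,0,0,0,0,0,0,4,0,0,0,0,0,0,6,0,0,0,0,0,0,8,0,0,0,0,0,0,10,0,0,0,0,0,0,12,0,0,0,0,0,0,14,0,0,0,0,0,0,15,0,0,0]'

```text
t: 6.35
tcp_pos: [0.579, -0.0996, 0.1336]
ee_rot: [0.003, -0.065, 0.998, -0.0]
ft_force: [1.9, 0.8, 7.3]
gripper_width: -0.0001
```

send_rows --rows '[0,0,0,2,0,0,0,0,0,0,4,0,0,0,0,0,0,6,0,0,0,0,0,0,8,0,0,0,0,0,0,10,0,0,0,0,0,0,11,0,0,0,0,0,0,11,0,0,0]'

```text
t: 6.93
tcp_pos: [0.568, -0.101, 0.1336]
ee_rot: [0.003, -0.065, 0.998, -0.0]
ft_force: [1.7, -0.0, 8.1]
gripper_width: 0.0002
```

```bash
python3 gl.py; python3 - <<'E'
from bench import env
import cv2
a=env.get_image("side")["img"][170:260,200:320,::-1];b=env.get_image("top")["img"][140:240,270:390,::-1]
f=lambda i:cv2.resize(i,(400,400),interpolation=cv2.INTER_CUBIC)
cv2.imwrite("pics/p2.png",cv2.convertScaleAbs(cv2.hconcat([f(a),f(b)]),alpha=1.4))
E
```

```text
side green x 246..294 y 195..207
[1.4 0.6 7.6] 6.9833
```

View pics/p2.png

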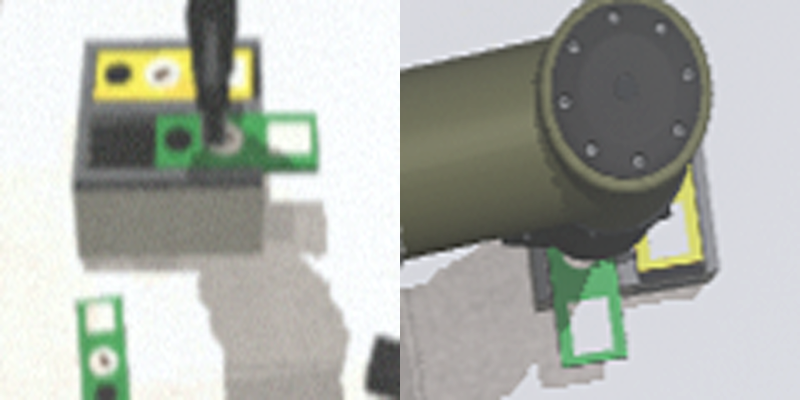

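The plate is level and overhangs about 43 mm: in the side crop its end is at column 320 and the tray edge at column 265. The top view agrees. I lift, open, and move over the overhang.

send_rows --rows '[0,0,0,0,0,-5,0,0,0,0,0,0,-30,0,0,0,0,0,0,-70,0,0,0,0,30,0,-90,0.5,0,0,0,61,0,-90,1,0,0,0,61,0,-90,1,0,0,0,61,0,-90,1,0,0,0,61,0,-90,1]'

```text
t: 7.75
tcp_pos: [0.5059, -0.1087, 0.2207]
ee_rot: [-0.0, -0.064, 0.998, 0.0]
ft_force: [0.0, -0.3, -0.3]
gripper_width: 0.06
```

```bash
python3 - <<'E'
from h import *; from bench import env
np.set_printoptions(precision=4,suppress=True)
s=env.sense();print(delta(s,[.507,-.1094,.107],.131),s["gripper_width"])
d=env.get_image("wrist");cv2.imwrite("pics/w2.png",d["img"][:,:,::-1])
print(proj(d,place([.5515,-.1035,.0566,.131],np.array([[65,25,4],[65,-25,4],[-65,-25,4],[-65,25,4]])/1e3)))
E
```

```text
(array([ 0.02, -0.  , -0.12]), array([ -1. ,  -0.8, 113.7])) 0.060015227482957706
[[307.2566 358.723 ]
 [238.6151 358.8621]
 [232.9157 183.5869]
 [311.4517 183.406 ]]
```

View pics/w2.png

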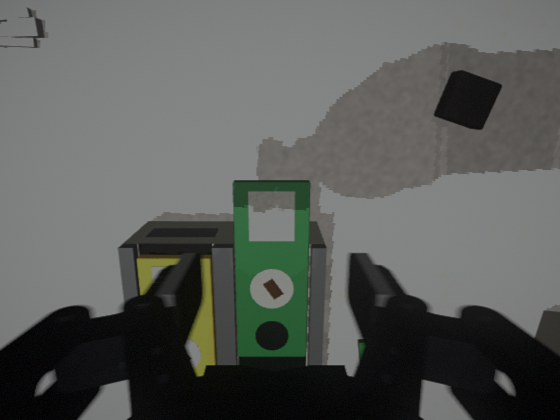

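The wrist view shows the plate's front edge at row ~188, columns 234-310, and the tray's front top edge at row 247. It overhangs about 40 mm and its sides match the prediction. I back-project this to confirm before descending.

```bash
cat >> h.py <<'E'
def back(d,px,z):
    M=d["pose"];r=M[:3,:3]@np.array([(px[0]-d["cx"])/d["fx"],(px[1]-d["cy"])/d["fy"],1]);return M[:3,3]+r*(z-M[2,3])/r[2]
E
python3 - <<'E'
from h import *; from bench import env
np.set_printoptions(precision=4,suppress=True)
d=env.get_image("wrist");s=env.sense();r,p=pose(s);print(p)
for n,px in(("plate front",(272,188)),("tray edge",(225,247)),("plate back",(271,357))):
    w=back(d,px,.0606);print(n,w,r.inv().apply(w-p)*1e3)
E
```

```text
[ 0.5063 -0.1086  0.2202]
plate front [ 0.49   -0.1117  0.0606] [ 16.2742  -1.0071 159.5992]
tray edge [ 0.5339 -0.1377  0.0606] [-23.8538 -32.4112 159.5384]
plate back [ 0.6144 -0.0966  0.0606] [-109.0467   -2.0281  159.4264]
```

send_rows --rows '[0,0,0,0,-1,30,1,0,0,0,0,-1,60,1,0,0,0,0,-1,80,1,0,0,0,0,-1,95,1,0,0,0,0,-1,105,1,0,0,0,0,-1,110,1,0,0,0,0,-1,113,1,0,0,0,0,-1,113,1]'

```text
t: 8.52
tcp_pos: [0.5064, -0.1097, 0.1078]
ee_rot: [-0.0, -0.064, 0.998, -0.0]
ft_force: [0.8, -0.4, -0.2]
gripper_width: 0.0851
```

```bash
python3 - <<'E'
from h import *; from bench import env
s=env.sense();print(s["tcp_pos"],s["ft_force"],s["gripper_width"])
d=env.get_image("wrist");cv2.imwrite("pics/w3.png",d["img"][:,:,::-1])
E
```

```text
[ 0.50636006 -0.10973236  0.10784186] [ 0.80528871 -0.42693229 -0.16828181] 0.08509079931282276
```

send_rows --rows '[0,0,0,0,0,0,0.7,0,0,0,0,0,0,0.6,0,0,0,0,0,0,0.5,0,0,0,0,0,0,0.4,0,0,0,0,0,0,0.3,0,0,0,0,0,0,0.3]' --grip_force 50

```text
t: 9.07
tcp_pos: [0.5065, -0.1098, 0.1087]
ee_rot: [0.001, -0.065, 0.998, -0.0]
ft_force: [-0.5, 0.2, 4.3]
gripper_width: 0.049
```

send_rows --rows '[0,0,0,0,0,-3,0.3,0,0,0,0,0,-8,0.3,0,0,0,0,0,-15,0.3,0,0,0,0,0,-25,0.3,0,0,0,0,0,-40,0.3,0,0,0,0,0,-60,0.3,0,0,0,0,0,-80,0.3,0,0,0,0,0,-80,0.3]'

```text
t: 9.73
tcp_pos: [0.5078, -0.1101, 0.1937]
ee_rot: [0.004, -0.065, 0.998, -0.001]
ft_force: [-0.1, -0.5, -0.2]
gripper_width: 0.0487
```

```bash
python3 - <<'E'
from h import *; from bench import env
s=env.sense();print(s["tcp_pos"],s["ft_force"],s["ft_torque"],s["gripper_width"])
a=env.get_image("side")["img"][120:270,180:340,::-1]
w=env.get_image("wrist")["img"][:,:,::-1]
cv2.imwrite("pics/p4.png",cv2.hconcat([cv2.convertScaleAbs(cv2.resize(a,(400,375)),alpha=1.3),cv2.resize(w,(400,375))]))
E
```

```text
[ 0.50775171 -0.11013045  0.19365509] [-0.14760618 -0.53999855 -0.1705978 ] [-0.00130856  0.00373425 -0.03624501] 0.04871264983202346
```

View pics/p4.png

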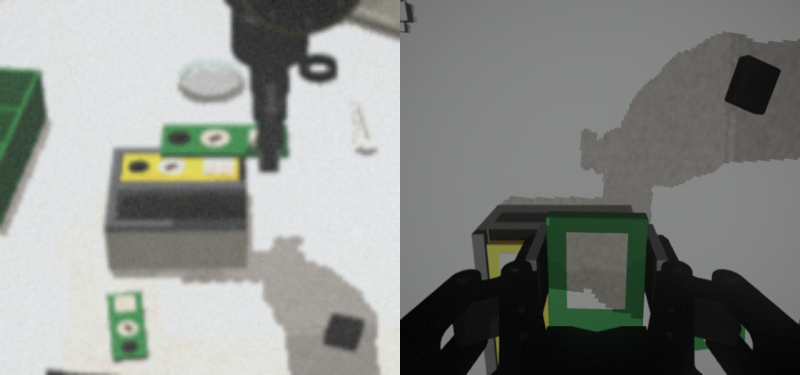

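The plate hangs level in the grasp. In the wrist half, its front edge is at about (207-346, 245) in full resolution. I move part-way, where the wrist camera has a clear view of the stage.

```bash
python3 - <<'E'
from h import *; from bench import env
np.set_printoptions(precision=4,suppress=True)
d=env.get_image("wrist");s=env.sense();r,p=pose(s);
for c in(207,276,346): print(r.inv().apply(back(d,(c,245),p[2]-.048)-p)*1e3)
print(delta(s,[.52,.03,.26],.0324))
E
```

```text
[ 19.3558 -22.6019  47.9794]
[19.3524  1.1281 47.9929]
[19.3491 25.2008 48.0067]
(array([0.03, 0.02, 5.53]), array([-31.8, 136.7, -71.8]))
```

send_rows --rows '[0,0,1,0,10,-40,0.3,0,0,3,-10,40,-72,0.3,0,0,5.5,-20,70,-72,0.3,0,0,5.5,-30,100,-72,0.3,0,0,5.5,-32,125,-72,0.3,0,0,5.5,-32,137,-72,0.3,0,0,5.5,-32,137,-72,0.3,0,0,5.5,-32,137,-72,0.3]'

```text
t: 10.55
tcp_pos: [0.5199, 0.0304, 0.2592]
ee_rot: [-0.001, -0.017, 1.0, -0.0]
ft_force: [-0.3, -0.2, -0.6]
gripper_width: 0.0489
```

```bash
python3 - <<'E'
from h import *; from bench import env
np.set_printoptions(precision=4,suppress=True)
s=env.sense();print(s["tcp_pos"],s["gripper_width"])
d=env.get_image("wrist");
i=d["img"][100:400,280:560,::-1];cv2.imwrite("pics/w5.png",cv2.convertScaleAbs(cv2.resize(i,(560,600),interpolation=cv2.INTER_CUBIC),alpha=1.3))
L=np.array([[79,45,0],[79,-45,0],[-25,-45,0],[-25,45,0],[65,28.5,0],[65,-28.5,0],[65,28.5,8],[65,-28.5,8],[10,28.5,0],[10,-28.5,0]])/1e3
print((proj(d,place([.6056,.1847,.0458,.0324],L))-[280,100])*2)
np.save("w5pose.npy",d["pose"])
E
```

```text
[0.5199 0.0304 0.2592] 0.04888254150497715
[[419.4929 552.9446]
 [221.6417 552.5514]
 [242.2909 342.0442]
 [457.42   342.4441]
 [387.567  526.5264]
 [260.8917 526.2767]
 [397.0991 538.7351]
 [267.3834 538.4784]
 [405.6194 417.1993]
 [273.2609 416.9472]]
```

View pics/w5.png

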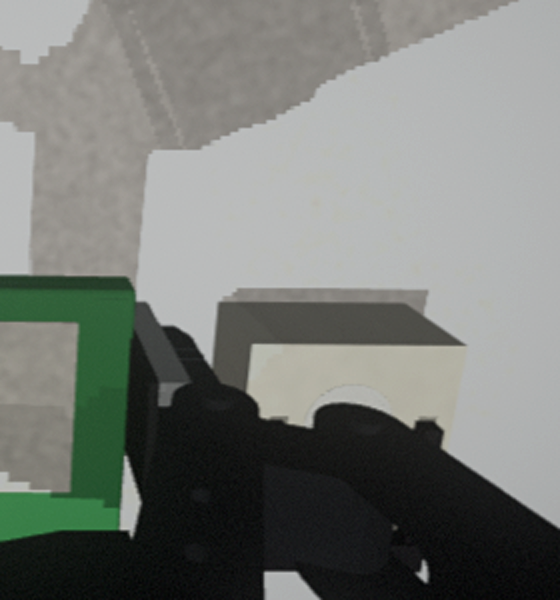

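The stage's front corners in the wrist view are at (250,345) and (466,346) in the crop. That is about 3 mm left of (+y) the prediction. The wrist camera itself reads about +1 mm on the held plate, so I take y ≈ 0.1857. Next I move above the guides.

```bash
python3 - <<'E'
from h import *; from bench import env
print(delta(env.sense(),[.5471,.1838,.135],.0324))
E
```

```text
(array([-0.03, -0.05,  0.04]), array([-32.3, 153.1, 124.3]))
```

send_rows --rows '[0,0,0,-10,40,0,0.3,0,0,0,-25,80,0,0.3,0,0,0,-32,115,20,0.3,0,0,0,-32,140,50,0.3,0,0,0,-32,153,80,0.3,0,0,0,-32,153,105,0.3,0,0,0,-32,153,120,0.3,0,0,0,-32,153,124,0.3]'

```text
t: 11.27
tcp_pos: [0.5459, 0.1825, 0.1317]
ee_rot: [-0.003, -0.016, 1.0, -0.001]
ft_force: [-0.5, 0.3, -0.6]
gripper_width: 0.0488
```

```bash
python3 - <<'E'
from h import *; from bench import env
s=env.sense();print(s["tcp_pos"],s["gripper_width"])
a=env.get_image("side")["img"][200:320,160:280,::-1]
t=env.get_image("top")["img"][130:230,160:260,::-1]
f=lambda i:cv2.convertScaleAbs(cv2.resize(i,(400,400),interpolation=cv2.INTER_CUBIC),alpha=1.3)
cv2.imwrite("pics/p6.png",cv2.hconcat([f(a),f(t)]))
E
```

```text
[0.5458966  0.18249565 0.13172615] 0.04876947883349139
```

View pics/p6.png

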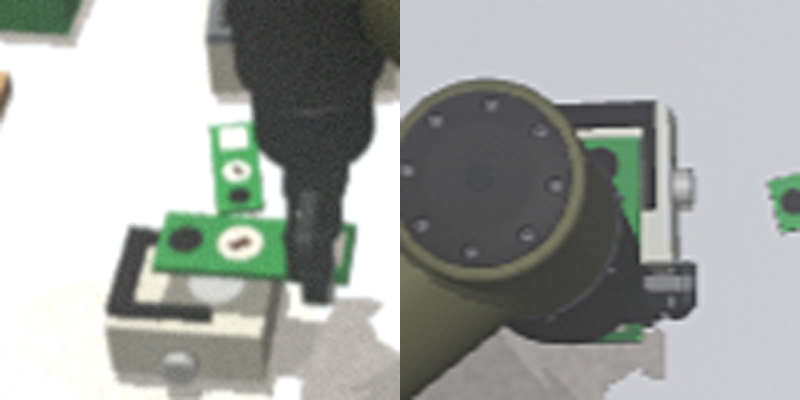

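```bash
python3 - <<'E'
from h import *; from bench import env
np.set_printoptions(precision=4,suppress=True)
s=env.sense();r,p=pose(s);print(p,delta(s,p,.0324)[0]);d=env.get_image("top");e=env.get_image("side")
cl=place([*p,0],[0,0,0])[0]
row=130+200/4
print("plate R edge, tool-pred",back(d,(220.4,row),p[2]-.048),p[1]+.0015-.025)
for n,px,z in(("guide inner",220.6,.0538),("guide outer",224.1,.0538),("stage edge",228.1,.0458)): print(n,back(d,(px,row),z))
print("plate back edge",back(d,(215,130+138/4),p[2]-.048),"stop top inner",back(d,(215,130+131/4),.0558))
h=cv2.cvtColor(d["img"],cv2.COLOR_RGB2GRAY);print(h[178:182,214:234])
S=lambda c,r:(160+c*.3-.35,200+r*.3-.35)
print("side: plate L back",back(e,S(153,268),p[2]-.048),"plate R back",back(e,S(166,212),p[2]-.048))
print("side: L guide end outer/inner", back(e,S(210,320),.0458),back(e,S(212,306),.0538),"stop inner",back(e,S(140,300),.0458), "stop L outer",back(e,S(108,320),.0458))
E
```

```text
[0.5472 0.1829 0.1352] [-0.07 -0.08 -0.04]
plate R edge, tool-pred [0.6128 0.1557 0.0872] 0.15942062967087245
guide inner [0.6196 0.1592 0.0538]
guide outer [0.6194 0.1502 0.0538]
stage edge [0.6209 0.1407 0.0458]
plate back edge [0.6527 0.1694 0.0872] stop top inner [0.6647 0.1736 0.0558]
[[ 79  96  99  97 100  98  87  65  54  49 133 159 159 122 115 130 128 128
  107 120]
 [ 62  77  93  98 100  95  84  65  54  47 133 160 160 123  95 108 113 113
  102 121]
 [ 58  85  99  98 100  96  85  65  53  48 132 159 160 124  87  89  90  88
   84 117]
 [ 54  86 100  99  99  95  82  60  45  40 130 158 160 131  86  82  99 104
  101 139]]
side: plate L back [0.6509 0.2141 0.0872] plate R back [0.6537 0.1638 0.0872]
side: L guide end outer/inner [0.6156 0.2187 0.0458] [0.6147 0.2133 0.0538] stop inner [0.6658 0.2069 0.0458] stop L outer [0.6827 0.2263 0.0458]
```

The top and side views disagree by a few mm, probably because I took the stage's visible side wall for its top edge. I'll check pixel profiles in the clean first pictures before lowering.

```bash
python3 - <<'E'
import cv2
t=cv2.cvtColor(cv2.imread("pics/top0.png"),cv2.COLOR_BGR2GRAY)
print("cols",list(range(191,233)))
for r in (158,163,168,175,180,186,192): print(r,*t[r,191:233])
print("col 210 rows150..204",*t[150:205,210]);print("col 200",*t[150:205,200])
s=cv2.imread("pics/side0.png")[262:322,188:252]
cv2.imwrite("pics/s7.png",cv2.convertScaleAbs(cv2.resize(s,None,fx=10,fy=10,interpolation=cv2.INTER_CUBIC),alpha=1.1))
E
```

```text
cols [191, 192, 193, 194, 195, 196, 197, 198, 199, 200, 201, 202, 203, 204, 205, 206, 207, 208, 209, 210, 211, 212, 213, 214, 215, 216, 217, 218, 219, 220, 221, 222, 223, 224, 225, 226, 227, 228, 229, 230, 231, 232]
158 139 138 139 126 83 51 54 54 55 55 55 55 54 56 55 55 54 56 56 55 55 55 55 55 56 55 55 56 56 56 55 54 75 125 142 129 90 118 141 139 139 138
163 139 133 136 143 101 51 54 58 121 143 141 140 140 140 140 140 139 140 140 140 140 140 140 140 140 140 140 141 144 103 55 54 56 119 142 142 103 75 123 141 138 139
168 139 133 135 142 103 55 54 57 120 141 138 138 138 138 138 138 138 139 139 138 138 138 138 138 139 139 138 139 142 103 56 54 60 121 142 142 104 75 123 140 139 138
175 122 115 130 144 104 55 54 56 121 141 139 138 138 138 139 138 139 138 138 139 138 139 138 139 139 138 139 139 142 108 62 54 48 119 142 141 109 118 137 137 137 114
180 108 109 130 143 103 55 55 49 118 141 139 139 138 139 129 133 139 138 139 138 138 139 138 138 139 139 139 139 142 108 62 53 48 118 142 142 110 78 81 82 80 77
186 121 117 134 139 139 139 138 139 138 139 139 138 139 139 129 133 139 138 138 139 138 139 138 138 139 139 139 138 139 139 138 138 138 139 139 141 119 81 102 133 140 138
192 139 125 130 139 139 138 138 138 138 139 138 139 139 138 139 138 138 138 139 138 138 139 138 139 138 138 139 138 138 139 139 138 139 139 139 141 119 81 86 127 140 139
col 210 rows150..204 138 138 138 138 141 119 57 54 55 55 55 43 142 140 139 138 138 138 138 138 138 138 139 138 138 139 139 139 138 139 138 139 138 138 138 139 139 138 139 134 138 138 138 139 139 144 71 66 67 99 114 110 140 139 138
col 200 138 138 138 138 139 145 59 53 55 55 55 48 84 143 142 140 141 141 141 141 141 142 142 141 141 141 141 141 142 142 141 141 141 140 139 138 139 138 139 138 138 139 139 139 139 142 103 69 67 86 109 108 139 139 139
```

View pics/s7.png

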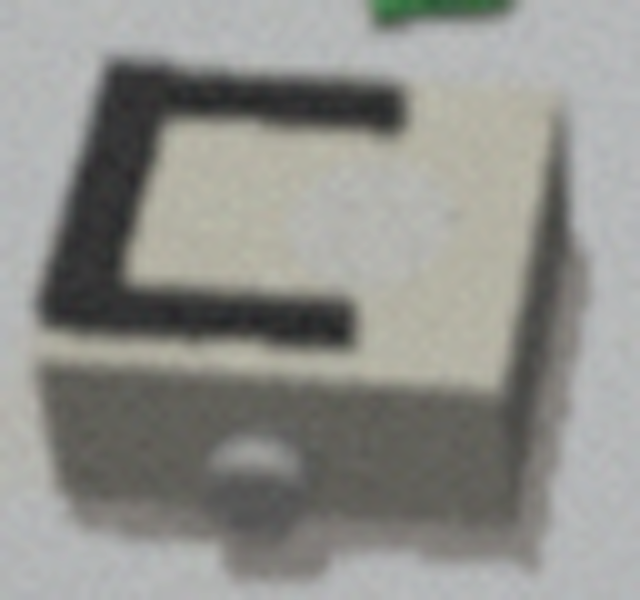

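```bash
python3 - <<'E'
from h import *; from bench import env
np.set_printoptions(precision=4,suppress=True)
t=env.get_image("top");s=env.get_image("side")
# top: lines -> residual of local y (cols) at given row, local x (rows)
def loc(p,w): c,sn=np.cos(p[3]),np.sin(p[3]);v=w[:2]-p[:2];return c*v[0]+sn*v[1],-sn*v[0]+c*v[1]
def res(p,u=("t","s"),full=False):
    o=[]
    if "t" in u:
        for col,r,y,z in((198.7,168,28.5,0),(198.7,178,28.5,0),(220.06,163,-28.5,8),(220.0,175,-28.5,8),(226.93,168,-45,0),(227.2,189,-45,0)):
            o.append(loc(p,back(t,(col,r),p[2]+z/1e3))[1]*1e3-y)
        for c,row,x in((210,161.5,65),(210,195.5,-25),(200,196,-25)): o.append(loc(p,back(t,(c,row),p[2]))[0]*1e3-x)
    if "s" in u:
        for c,r,x,y,z in((560,88,-25,-45,0),(502,388,-25,45,0),(402,133,10,-28.5,0),(160,125,65,-28.5,0),(352,298,10,28.5,8)):
            a=loc(p,back(s,(188+c/10-.45,262+r/10-.45),p[2]+z/1e3));o+=[(a[0]*1e3-x),(a[1]*1e3-y)]
    return np.array(o)
for u in("ts","s","t"):
    f=(lambda p:res([p[0],p[1],.048,p[2]],u)) if u=="t" else (lambda p:res(p,u))
    q=least_squares(f,[.606,.186,0.03] if u=="t" else [.606,.186,.046,.03],loss="soft_l1");print(u,q.x,f(q.x).round(1))
# wrist front corners
p=np.load("w5pose.npy");w=dict(env.get_image("wrist"));w["pose"]=p
for z in(.045,.048,.051): print(z,back(w,(280+250/2-.25,100+345/2-.25),z),back(w,(280+466/2-.25,100+346/2-.25),z))
E
```

```text
ts [0.6054 0.1872 0.0489 0.0335] [-0.7 -0.  -0.3  0.8 -0.3  0.8 -0.7 -0.1 -0.2  0.2 -0.2  0.5 -0.9 -0.6
  0.1  0.2  2.   0.6 -0.3]
s [0.6071 0.182  0.0429 0.0403] [-0.6 -0.3  0.4 -0.3 -1.  -0.1  0.3  1.5  0.6 -0.1]
t [0.6051 0.1879 0.0163] [-0.4 -0.2  0.1  0.7 -0.1 -0.  -0.1  0.3 -0.2]
0.045 [0.5834 0.1424 0.045 ] [0.5808 0.2331 0.045 ]
0.048 [0.5821 0.1412 0.048 ] [0.5794 0.2309 0.048 ]
0.051 [0.5807 0.14   0.051 ] [0.5781 0.2288 0.051 ]
```

The joint fit gives stage home at (0.6054, 0.1872), top at 0.049, yaw 0.033. The wrist corners agree, giving x 0.6055, y 0.187 and width 89.7 mm. I correct 2.5 mm in y and go to just above the guides, then compare plate and guides directly.

send_rows --rows '[0,0,0,1,2.5,4,0.3,0,0,0,1,2.5,9,0.3,0,0,0,1,2.5,14,0.3,0,0,0,1,2.5,17,0.3,0,0,0,1,2.5,17,0.3,0,0,0,1,2.5,17,0.3]'

```text
t: 12.12
tcp_pos: [0.5459, 0.1865, 0.1185]
ee_rot: [-0.0, -0.017, 1.0, -0.0]
ft_force: [-0.4, 0.3, -0.5]
gripper_width: 0.0484
```

```bash
python3 - <<'E'
from h import *; from bench import env
np.set_printoptions(precision=4,suppress=True)
s=env.sense();r,p=pose(s);print(p,s["ft_force"])
e=env.get_image("side");d=env.get_image("top");w=env.get_image("wrist")
a=e["img"][240:320,180:275,::-1];b=d["img"][145:205,185:245,::-1];c=w["img"][:,:,::-1]
f=lambda i,k:cv2.convertScaleAbs(cv2.resize(i,k,interpolation=cv2.INTER_CUBIC),alpha=1.3)
cv2.imwrite("pics/p8.png",cv2.hconcat([f(a,(475,400)),f(b,(320,400))]))
g=cv2.cvtColor(d["img"],cv2.COLOR_RGB2GRAY)
for k in(166,170,175):print(g[k,214:230])
c0=p+r.apply([-.0475,0,.0521]);L=np.array([[65,25,4],[65,-25,4],[65,25,-4]])/1e3
P=place([*c0,.0335],L);print("pred side",(proj(e,P)-[180,240])*5,"top",proj(d,P))
E
```

```text
[0.5459 0.1865 0.1185] [-0.4172  0.2636 -0.4636]
[ 95  97  97  96 100 143 115  57  54  62 135 159 161 115  82 138]
[ 98  98  97  98  81 138 122  62  53  62 134 159 161 116  68 135]
[ 98  98  97  98  76 136 121  62  54  47 132 160 160 120 132 154]
pred side [[116.2468 227.0716]
 [138.3398 143.798 ]
 [118.1581 239.2746]] top [[197.9317 164.4187]
 [217.4988 163.5096]
 [198.4298 165.1244]]
```

View pics/p8.png

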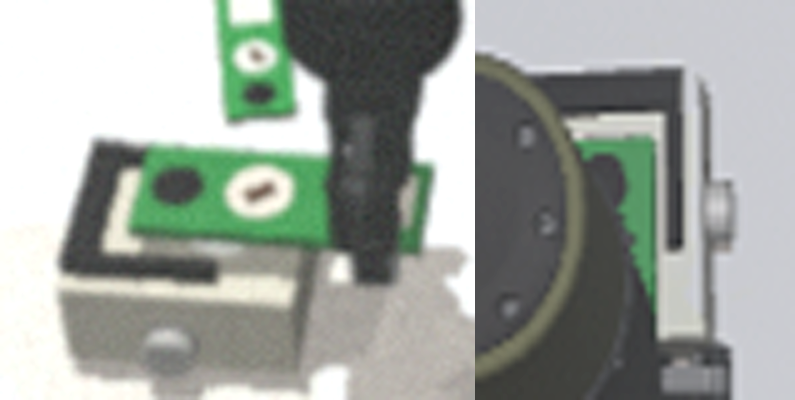

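The plate is now centred. In the top crop its right edge is at image column ~218.3 and the guide's inner edge at ~220.1, a gap of about 3.5 mm, which is the ideal clearance. The plate's end is about 12 mm short of the stop. I lower it gently.

send_rows --rows '[0,0,0,0,0,3,0.3,0,0,0,0,0,6,0.3,0,0,0,0,0,8,0.3,0,0,0,0,0,9,0.3,0,0,0,0,0,10,0.3,0,0,0,0,0,10,0.3]'

```text
t: 12.77
tcp_pos: [0.546, 0.1866, 0.1086]
ee_rot: [-0.0, -0.016, 1.0, -0.0]
ft_force: [0.1, 0.7, 0.1]
gripper_width: 0.0485
```

send_rows --rows '[0,0,0,0,0,0.5,0.3,0,0,0,0,0,1,0.3,0,0,0,0,0,1.5,0.3,0,0,0,0,0,1.5,0.3]'

```text
t: 13.1
tcp_pos: [0.546, 0.1866, 0.1073]
ee_rot: [-0.0, -0.016, 1.0, 0.0]
ft_force: [-0.9, -0.2, -0.2]
gripper_width: 0.0489
```

send_rows --rows '[0,0,0,0,0,0.5,0.3,0,0,0,0,0,1,0.3,0,0,0,0,0,1,0.3]'

```text
t: 13.35
tcp_pos: [0.546, 0.1866, 0.1063]
ee_rot: [-0.0, -0.016, 1.0, 0.0]
ft_force: [-0.4, 0.5, -1.9]
gripper_width: 0.0489
```

send_rows --rows '[0,0,0,0,0,0.5,0.3,0,0,0,0,0,1,0.3,0,0,0,0,0,1,0.3]'

```text
t: 13.6
tcp_pos: [0.546, 0.1866, 0.1053]
ee_rot: [-0.0, -0.016, 1.0, 0.0]
ft_force: [0.0, -0.0, -0.1]
gripper_width: 0.0491
```

send_rows --rows '[0,0,0,0,0,0.5,0.3,0,0,0,0,0,1,0.3,0,0,0,0,0,1,0.3]'

```text
t: 13.85
tcp_pos: [0.546, 0.1866, 0.1043]
ee_rot: [-0.0, -0.016, 1.0, 0.0]
ft_force: [0.2, 0.0, -1.2]
gripper_width: 0.0486
```

send_rows --rows '[0,0,0,0,0,0.5,0.3,0,0,0,0,0,1,0.3,0,0,0,0,0,1,0.3]'

```text
t: 14.1
tcp_pos: [0.5463, 0.1867, 0.1039]
ee_rot: [0.0, -0.017, 1.0, 0.0]
ft_force: [-1.2, -0.0, 1.9]
gripper_width: 0.0488
```

Contact at TCP z 0.104, so the plate's underside is at 0.048. That is the stage top, not a guide. Now I slide it home.

send_rows --rows '[0,0,0,-1.5,0,0,0.3,0,0,0,-3,0,0,0.3,0,0,0,-4.5,0,0,0.3,0,0,0,-6,0,0,0.3,0,0,0,-7,0,0,0.3,0,0,0,-7,0,0,0.3]'

```text
t: 14.6
tcp_pos: [0.5535, 0.187, 0.1038]
ee_rot: [0.0, -0.016, 1.0, 0.0]
ft_force: [-0.4, -0.7, 4.3]
gripper_width: 0.0491
```

send_rows --rows '[0,0,0,-1,0,0,0.3,0,0,0,-2,0,0,0.3,0,0,0,-2,0,0,0.3]'

```text
t: 14.85
tcp_pos: [0.5553, 0.187, 0.1037]
ee_rot: [0.0, -0.017, 1.0, 0.0]
ft_force: [-1.1, -1.1, 4.7]
gripper_width: 0.049
```

send_rows --rows '[0,0,0,-1,0,0,0.3,0,0,0,-2,0,0,0.3,0,0,0,-2,0,0,0.3]'

```text
t: 15.1
tcp_pos: [0.5573, 0.1871, 0.1038]
ee_rot: [0.0, -0.017, 1.0, 0.0]
ft_force: [-1.0, -0.5, 5.9]
gripper_width: 0.0487
```

send_rows --rows '[0,0,0,-0.5,0,-0.3,0.3,0,0,0,-1,0,-0.3,0.3,0,0,0,-1.5,0,-0.3,0.3,0,0,0,-1.5,0,-0.3,0.3]'

```text
t: 15.43
tcp_pos: [0.5587, 0.1871, 0.1038]
ee_rot: [0.0, -0.016, 1.0, 0.0]
ft_force: [-1.6, 0.2, 4.4]
gripper_width: 0.049
```

send_rows --rows '[0,0,0,-0.5,0,0,0.3,0,0,0,-1,0,0,0.3,0,0,0,-1.5,0,0,0.3,0,0,0,-1.5,0,0,0.3]'

```text
t: 15.77
tcp_pos: [0.5602, 0.1871, 0.1038]
ee_rot: [0.0, -0.016, 1.0, 0.0]
ft_force: [-2.0, 0.1, 4.8]
gripper_width: 0.0494
```

send_rows --rows '[0,0,0,-0.5,0,0,0.3,0,0,0,-1,0,0,0.3,0,0,0,-1.5,0,0,0.3,0,0,0,-1.5,0,0,0.3]'

```text
t: 16.1
tcp_pos: [0.5612, 0.1872, 0.1038]
ee_rot: [-0.001, -0.017, 1.0, -0.0]
ft_force: [-4.5, 0.3, 7.7]
gripper_width: 0.049
```

send_rows --rows '[0,0,0,-0.5,0,-0.5,0.3,0,0,0,-1,0,-0.5,0.3,0,0,0,-1,0,-0.5,0.3]'

```text
t: 16.35
tcp_pos: [0.5614, 0.1871, 0.1038]
ee_rot: [-0.002, -0.017, 1.0, -0.0]
ft_force: [-7.4, 0.6, 7.8]
gripper_width: 0.0491
```

The stop is reached: TCP x stays at 0.561 while the push rises to 7 N. I relax the preload a little and release.

send_rows --rows '[0,0,0,1,0,-1,0.3,0,0,0,1,0,-1,0.3,0,0,0,1,0,-1,0.7,0,0,0,1,0,-1,0.8,0,0,0,1,0,-1,1,0,0,0,1,0,-1,1,0,0,0,1,0,-1,1]'

```text
t: 16.93
tcp_pos: [0.5616, 0.1871, 0.1051]
ee_rot: [-0.0, -0.016, 1.0, -0.0]
ft_force: [-0.5, 0.7, 0.9]
gripper_width: 0.0854
```

send_rows --rows '[0,0,0,0,0,-10,1,0,0,0,0,0,-30,1,0,0,0,0,0,-60,1,0,0,0,0,0,-100,1,0,0,0,40,0,-140,1,0,0,0,80,0,-140,1,0,0,0,100,0,-140,1,0,0,0,100,0,-140,1]'

```text
t: 17.6
tcp_pos: [0.4589, 0.1838, 0.2486]
ee_rot: [0.002, -0.017, 1.0, 0.002]
ft_force: [1.6, 1.0, 0.6]
gripper_width: 0.0855
```

```bash
python3 - <<'E'
from h import *; from bench import env
np.set_printoptions(precision=4,suppress=True)
s=env.sense();r,p=pose(s);print(p,s["ft_force"],s["gripper_width"])
e=env.get_image("side");d=env.get_image("top");w=env.get_image("wrist")
a=e["img"][230:320,160:280,::-1];b=w["img"][:,:,::-1]
f=lambda i,k:cv2.convertScaleAbs(cv2.resize(i,k,interpolation=cv2.INTER_CUBIC),alpha=1.3)
cv2.imwrite("pics/p9.png",cv2.hconcat([f(a,(400,400)),f(b,(400,400))]))
g=cv2.cvtColor(d["img"],cv2.COLOR_RGB2GRAY)
print(g[168,191:232]);print("col215",g[150:215,215])
E
```

```text
[0.4589 0.1838 0.2486] [1.6402 0.9867 0.5576] 0.08552748303161911
[154 146 148 157 112  56  55  64  87  98  97  97  97  85  63  57  58  59
  58  59  58  56  61  88  99  97  97 102 122  97  60  57  63 134 158 157
 114  82 137 156 154]
col215 [154 153 153 154 159 103  59  58  59  59  54  83  98  98  98  99  98  97
  99  98  98  98  97  97  97  97  97  96  94 106 123 129 130 125 116 101
  95  96  97  97  97  97  97  96  94 114 137 138 137 137 136 136 137 137
 136 137 136 138 117  96 103  91 109 110 108]
```

View pics/p9.png

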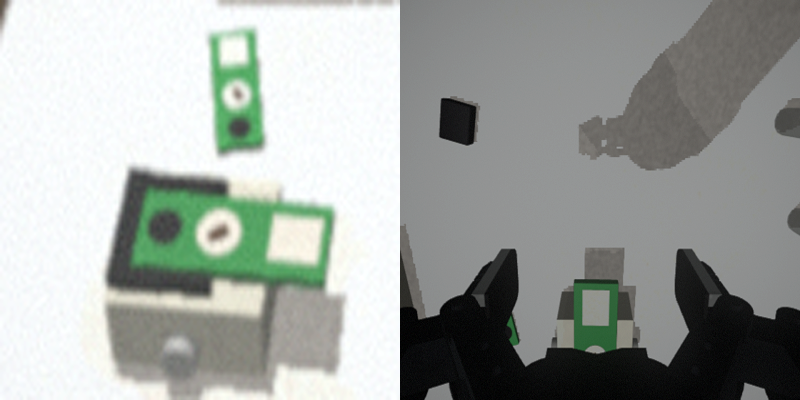

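The plate lies flat between the guides with its end against the stop. In the top profile, green begins at row 161.5, where the stop's face is, with no white gap. It spans columns 198.9-218.7 between guide faces at about 198.5 and 220.1, so it is off centre by no more than 2 mm. The gripper is clear, so I hand in.

```bash
python3 -c "
from bench import env
s=env.sense();print(s['t'],abs(s['qd']).max(),s['ft_force']);print(env.close_job())"
```

```text
17.75 0.04142774297383994 [ 1.23816697 -0.27275744 -0.94174527]
the job is handed in; nothing more can be done
None
```

The job is handed in: the green plate lies flat on the viewing stage between the guides, with its end against the stop. No verdict was reported. It took about 18 s of the 61 s allowed.

**What I did**
- **Edging out:** I pressed the larger green plate at about 7 N with closed fingertips and edged it out to roughly 40 mm overhang, still level.
- **Moving it:** I pinched it by its long sides and lifted it over to the stage.
- **Placing:** I set it down between the guides and slid it until it met the stop, pushing with about 7 N. The most I measured was about 8 N in any one direction, against the 30 N limit. Then I released it and backed away.

**Last checks**
- **Against the stop:** there was no visible gap in the top image.
- **Sideways:** it was at most about 2 mm off centre.
- **Level and straight:** it looked so in the side view; I did not measure its angle.
- **Clear of the robot:** the gripper was open and well away. The arm was still settling slightly (joint speeds up to 0.04 rad/s) when I handed in.

**Where checks disagreed**
- **Stage position:** the cameras differed by 3 to 6 mm sideways, partly because I had read the stage's side wall as its top edge. I settled it with a joint fit and a direct look at the gap between plate and guides.
- **Plate in the grasp:** in the side and top views it sat about 4 mm farther back than I had worked out, so I found the stop by contact force instead.

I did not measure the yellow plate or the other things afterwards, but I saw no contact with any of them.

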